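# Show three sides of a valve casting to the inspection camera

### The arm

A 7-joint arm with a two-finger parallel gripper is mounted at the origin on the work surface; the furniture and walls round the work are solid. World frame = base frame: x ahead of the robot, y to its left, z up, the work surface at z = 0. Lengths are in m, angles in rad, forces in N, time in s.
With the tool pointing down it reaches from about 0.425 to 0.875 m from the base axis. Payload 8.4 kg.
Tool frame: the origin (TCP) lies at the very end of the fingers, on their centre line; the grasp point (between the pads) lies 19 mm behind it (env.pinch_z is the distance from the TCP to the grasp point, in m); y points along the fingers, x is the direction in which the jaws open and shut, and the axes are right-handed (so a half turn about y gives the same grasp; the last joint's range is limited). The gripper opens to 85 mm and grips with 20 to 120 N. Pads are 22 mm wide; open, the fingers measure 114 mm over their backs; the gripper's body (76 mm by 85 mm) begins 54 mm behind the grasp point. The pads swing forward as they close: fully open they stand 13 mm farther back than shut.
Start: joints at [1.168, 0.333, 0.04, 1.465, -0.013, 1.343, -0.059], TCP at [0.194, -0.62, 0.231] pointing down, gripper open.
Joint ranges: [-2.58, 2.58], [-0.38, 2.09], [-1.3, 1.39], [0.25, 2.4], [-1.5, 4.64], [0.08, 2.09], [-2.65, 2.65]. Speed limits (rad/s): [2.22, 2.22, 2.79, 2.79, 3.14, 3.14, 3.14].

### API

Orientations are given as a unit quaternion [x, y, z, w].
In Python, from station import sensors, snapshot, camera_params, env, finder gives the robot as it stands.
- The arm moves only by the tool send_rows, never from a script. Its argument "moves" is a list of rows, each an object of numbers: "tx", "ty", "tz": the shift along the tool's x, y, z in mm; "spin": the turn about the tool's y in degrees. A call has 1 to 20 rows; each row shifts and turns the commanded pose from where the row before left it, along the tool's axes as they then stand; what a row does not reach is not made up. A row lasts 1/10 s, in which the tool goes at most 50 mm and 8.59 degrees, less where a joint would pass 70% of its speed; a pose out of reach is approached as far as the arm can. A call is refused whole if a number of a shift passes 50 or a number of a turn 8.59, either way. A call with a gripper value outside its range is refused whole. "hand" is the finger opening in mm, from 0 to 85.4, set as the call begins (left out, the last holds). The fingers move at their own pace and stop on an object; "force" is the grip in N (left out, the last holds). Time passes only in rows, so rows that do not move let the fingers close. It gives the time, the measured TCP pose, the force and the opening at its end, in the units of the state.
- sensors.observe(): the state, without advancing time (a new reading comes with each control period).
- snapshot(name): name is "scene" or "top" or "wrist"; returns the picture (420x560x3 uint8, blue, green, red); there is no depth.
- camera_params(name): a dict with "fx", "fy", "cx", "cy" (pixels), "T" (4x4, takes a point from camera to world coordinates); the wrist camera has in their place "tool_from_camera" (4x4, takes a point from camera to tool coordinates, whose origin is the TCP and whose axes are the tool frame's). Camera axes: x right, y down, z forward; pixel columns grow to the right and rows downward; lengths in m; the calibration is good to about 2 mm. A picture is of the moment at which its call begins: read the wrist's pose just before it. camera_params takes no time and is no camera call.
- env.close_job(): hands the job in, once; it reports no verdict.
Trained networks look in the newest picture that a camera, given by its name, has taken for a name from the list of things; names that differ only in an ending like _2 or _b are one class to them, and where a whole thing is asked for, a point or a joint stands for the part that bears it (a point fixed in the world has none). Each returns a list of dicts, best first, with "conf" (0 to 1); they miss things now and then, are a little off and sometimes report something else, mostly with a low value. They report only what shows in the picture. A call takes as long as a camera call. They do not tell look-alikes from the thing itself.
- finder.search_frame(camera, target): "rect" ([left, top, width, height] in pixels, round what is visible of it).
The state is a dict: "t": time; "q": joint angles; "joint_velocities": joint speeds; "tau": joint torques, N m; "tool_pos": TCP position; "tcp_rot": TCP orientation; "ft_force": force on the tool from outside, world axes, zero at the start; "torque": the same for the moment, N m; "gripper_width": finger opening in m.
Only numpy, scipy, OpenCV 4.12 (cv2) and the standard library are available. Lean on these libraries where they do the work, as an engineer would, in place of code of your own. Each camera call takes 0.05 s, during which the arm holds its last target. There are 200 camera calls.

### The job

Pick up the valve casting that has a round port on one side and hold it upright over the ring in front of the inspection camera, its middle level with the lens. Turn it there so that the lens squarely sees first the ribbed side, then the round port, then the pad with two holes, holding still for about a second at each. Then set the casting down, without dropping it, upright inside the shallow grey tray with the raised rim, and leave the plain blank casting where it is.

Things in the scene. Friction and masses are not known exactly. Their poses are not given: they have to be found in the camera images.
- casting_center (a point): Centre of the aluminium valve casting, 49 mm above its underside. 98 mm high: body 56 mm square on a 64 mm square foot, up to 72 mm; above it a central square boss, 28 x 28 x 26 mm, parallel to the body, to lift it by. 0.3 kg, loose. z up; x points out of the side with the round port (8 mm proud), y out of the side with four upright ribs, -y out of the pad with two holes; -x side plain.
- lens (a point): Centre of the front glass of the fixed black inspection camera (top 124 mm high), lens level, 100 mm above the bench. x points level into the camera, z up. A dark ring, 60 mm across, is marked on its 6 mm thick grey base plate, centred 120 mm in front of the glass (towards -x). Hold the casting's centre over the ring's middle at lens height.
- tray: Shallow grey moulded tray, fixed on the bench, 142 mm along its x and 242 mm along its y, rim 17 mm high. Origin at the centre of its underside; the inner floor is 2 mm higher and measures about 126 x 226 mm.
- blank_center (a point): Centre, half-way up (49 mm above its underside), of the plain blank casting: same aluminium body, foot and square boss as the valve casting, 98 mm high, but with four plain sides. Loose; leave it alone.
Mind the look-alikes: they are no part of the job. Leave any orange, pink or yellow look-alike of the part that bears casting_center alone.

How it is judged:
By the outcome, as a careful person would: the job done as asked, in the order asked, and still so for the second after the job is handed in, with the robot touching nothing.
It also fails if it takes over 56 s, if anything falls off the work surface, if the arm or the gripper's body presses on something with over 40 N, if the wrist force passes 120 N, or if a joint passes its speed limit or range.

## Working session

There is one attempt and no reset: what is moved stays moved. The work goes in short steps, Python scripts to look and compute and a tool call to move; the robot and the scene stay as the last step left them, time stands still between calls to the robot, and variables do not carry over. Pictures are saved under pics/ and viewed, about 8 in all and at most 12, crops included, and the job is handed in when it is done.

Besides the shell and the picture viewer there is one more tool, called after "Emit:" as name(argument=value, ...), one argument or row to a line, values as JSON. send_rows: Moves the arm, as the interface text tells. Its arguments: {"type":"object","properties":{"moves":{"type":"array"},"hand":{"type":"number"},"force":{"type":"number"}},"required":["moves"]}

```bash
mkdir -p pics; ls
python3 - <<'E'
from station import sensors, snapshot, camera_params, env, finder
import cv2,numpy as np
np.set_printoptions(precision=4,suppress=True)
s=sensors.observe();print(s, env.pinch_z)
a=snapshot("scene");b=snapshot("top")
cv2.imwrite("pics/scene.png",a);cv2.imwrite("pics/top.png",b)
cv2.imwrite("pics/both.png",cv2.resize(np.hstack([a,b]),(800,300),interpolation=cv2.INTER_AREA))
for c in("scene","top","wrist"):print(c,camera_params(c))
for n in("casting_center","tray","blank_center","lens"):
  for c in("scene","top"):print(n,c,finder.search_frame(c,n)[:4])
E
```

```text
pics
{'t': 0.0, 'q': array([ 1.1678,  0.3339,  0.0399,  1.4663, -0.0134,  1.3433, -0.0585]), 'joint_velocities': array([-0.0007, -0.0002,  0.0008,  0.0001,  0.0003,  0.0001, -0.0002]), 'tau': array([  0.0008, -65.854 ,   1.3657, -40.5565,   0.0167,   0.0126,
        -0.    ]), 'tool_pos': array([ 0.1943, -0.6198,  0.2304]), 'tcp_rot': array([-0.5696,  0.4191, -0.4181,  0.5702]), 'ft_force': array([-1.1032,  0.2271,  0.4882]), 'torque': array([ 0.0293,  0.0191, -0.0007]), 'gripper_width': 0.0853767757770676} 0.0187
scene {'fx': 380.3798984580438, 'fy': 380.3798984580438, 'cx': 279.82498940038124, 'cy': 208.1917363965309, 'T': array([[-0.8327, -0.415 ,  0.3667,  0.2841],
       [-0.5537,  0.6128, -0.5638,  0.5262],
       [ 0.0093, -0.6725, -0.7401,  0.7837],
       [ 0.    ,  0.    ,  0.    ,  1.    ]])}
top {'fx': 449.73918274459703, 'fy': 449.73918274459703, 'cx': 279.2187017099014, 'cy': 201.30562372600204, 'T': array([[-0.0272, -0.9851,  0.1699,  0.4224],
       [-0.9996,  0.0282,  0.0034,  0.0018],
       [-0.0082, -0.1697, -0.9855,  1.4422],
       [ 0.    ,  0.    ,  0.    ,  1
[... 471 characters left out ...]
38.1, 46.3], 'conf': 0.6}, {'rect': [159.9, 330.5, 48.1, 51.1], 'conf': 0.59}]
casting_center top [{'rect': [300.1, 223.2, 27.6, 26.8], 'conf': 0.95}, {'rect': [147.9, 215.2, 23.8, 22.1], 'conf': 0.93}, {'rect': [203.5, 143.2, 29.4, 34.7], 'conf': 0.84}, {'rect': [182.7, 193.3, 34.4, 28.6], 'conf': 0.59}]
tray scene [{'rect': [311.6, 138.4, 60.2, 59.0], 'conf': 0.77}]
tray top [{'rect': [340.0, 187.6, 82.2, 62.5], 'conf': 0.78}]
blank_center scene [{'rect': [259.1, 295.4, 37.9, 52.4], 'conf': 0.91}]
blank_center top [{'rect': [198.8, 247.9, 27.7, 28.5], 'conf': 0.96}]
lens scene [{'rect': [204.1, 180.3, 115.7, 91.8], 'conf': 0.6}]
lens top [{'rect': [255.2, 153.2, 33.1, 97.1], 'conf': 0.92}]
```

View pics/top.png

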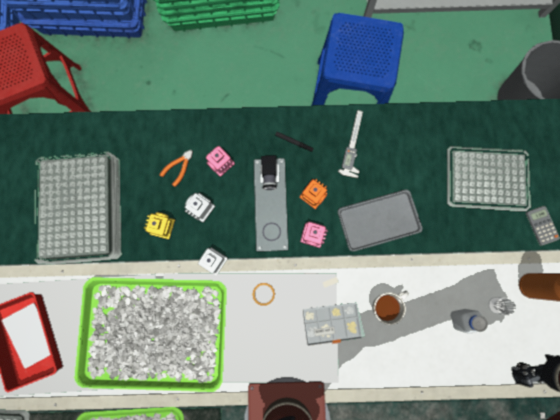

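View pics/scene.png

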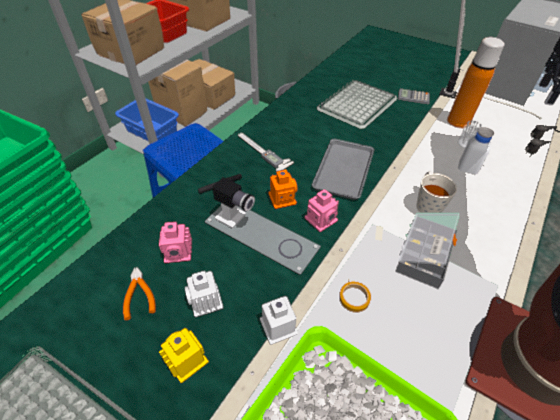

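Top view: white castings at (199,207) and (212,260); orange (313,193), pink (220,158) and (314,233), and yellow (158,225) are look-alikes. In the scene view, the white one at (203,292) shows ribs, so it should be the valve casting. The white one at (280,318) shows plain sides, so it should be the blank. I'll confirm both in an enlarged crop.

Run:
```python
import cv2,numpy as np
a=cv2.imread("pics/scene.png");b=cv2.imread("pics/top.png")
def c(im,x,y,w,h,s):return cv2.resize(im[y:y+h,x:x+w],None,fx=s,fy=s,interpolation=cv2.INTER_CUBIC)
A=c(a,170,255,140,100,2.8)   # 392x280
B=c(b,180,180,70,50,5.6)   #392x280
C=c(b,245,145,70,50*2,4)[:,:]   #280x400
D=c(b,330,180,98,80,4) #392x320
C=c(b,250,150,50,103,3.1); 
W=np.zeros((600,800,3),np.uint8)
W[:280,:392]=A;W[:280,400:792]=B;W[280:600,:392]=D;W[280:280+C.shape[0],400:400+C.shape[1]]=C[:320]
E2=c(a,200,170,125,105,1.9);W[290:290+E2.shape[0],560:560+E2.shape[1]]=E2
cv2.imwrite("pics/crop1.png",W)
```

```text
(no output)
```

View pics/crop1.png

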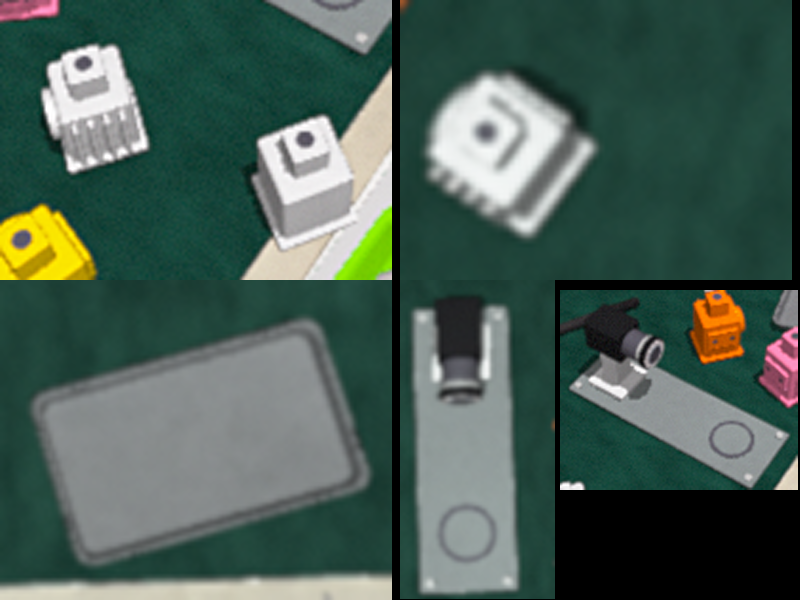

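Crop: the white casting at scene (203,292) has ribs facing the viewer and the round port on its left, so it is the valve casting. The one at (280,318) is plain, so it is the blank. In the top view the valve's ribs face lower-left and the port upper-left. The ring is at top (271.6,231.6).

```bash
cat > h.py <<'E'
from station import sensors, snapshot, camera_params, env, finder
import cv2,numpy as np
from scipy.spatial.transform import Rotation as R
np.set_printoptions(precision=4,suppress=True)
def plane(cam,uv,z,P=None):
    P=P or camera_params(cam);T=P["T"];d=T[:3,:3]@np.array([(uv[0]-P["cx"])/P["fx"],(uv[1]-P["cy"])/P["fy"],1])
    return T[:3,3]+d*(z-T[2,3])/d[2]
def proj(cam,X,P=None):
    P=P or camera_params(cam);T=P["T"];c=T[:3,:3].T@(np.asarray(X)-T[:3,3]);return np.array([P["fx"]*c[0]/c[2]+P["cx"],P["fy"]*c[1]/c[2]+P["cy"]])
def wristP(s):
    P=dict(camera_params("wrist"));W=np.eye(4);W[:3,:3]=R.from_quat(s["tcp_rot"]).as_matrix();W[:3,3]=s["tool_pos"];P["T"]=W@P["tool_from_camera"];return P
def info(s):
    print("t",s["t"],"p",s["tool_pos"],"w",s["gripper_width"],"F",s["ft_force"]);M=R.from_quat(s["tcp_rot"]).as_matrix();print("toolx",M[:,0],"y",M[:,1],"z",M[:,2],"q",s["q"])
E
python3 - <<'E'
from h import *
info(sensors.observe())
print("boss",plane("top",(195.5,203.6),.098),plane("scene",(170+83/2.8,255+62/2.8),.098))
f=lambda x,y:(180+(x-400)/5.6,180+y/5.6)
print("foot",plane("top",f(530,237),.003),plane("top",f(597,149),.003))
print("ring",plane("top",(271.6,231.6),.006),plane("scene",(200+(731-560)/1.9,170+(440-290)/1.9),.006))
g=lambda x,y:(250+(x-400)/3.1,150+(y-280)/3.1)
for p in[(420,312),(500,312),(430,582),(509,580)]:print("plate",plane("top",g(*p),.006))
print("glass",plane("top",g(460,400),.1))
k=lambda x,y:(330+x/4,180+(y-280)/4)
for p in[(35,395),(320,318),(370,482),(85,566)]:print("tray",plane("top",k(*p),.017))
print("tray c",plane("top",k(202,440),.01))
print("blank",plane("scene",(170+305/2.8,255+138/2.8),.098),"base",proj("top",[0,0,0]))
for n,(x,y) in dict(or_=(315,182),pink=(314,225)).items():print(n,plane("top",(x,y),.098))
E
```

```text
t 0.5 p [ 0.1944 -0.6202  0.2313] w 0.08527131370249111 F [ 0.2403 -0.7404 -0.2687]
toolx [ 0.2991 -0.9542 -0.0001] y [-0.      0.0001 -1.    ] z [ 0.9542  0.2991 -0.    ] q [ 1.1678  0.3332  0.0399  1.4654 -0.0134  1.3433 -0.0585]
boss [0.6543 0.2607 0.098 ] [0.6547 0.2595 0.098 ]
foot [0.6087 0.2538 0.003 ] [0.659 0.215 0.003]
ring [0.5722 0.0339 0.006 ] [0.5714 0.0348 0.006 ]
plate [0.809  0.0781 0.006 ]
plate [ 0.8065 -0.0069  0.006 ]
plate [0.5227 0.0731 0.006 ]
plate [ 0.5225 -0.0081  0.006 ]
glass [0.6935 0.0355 0.1   ]
tray [ 0.6384 -0.1832  0.017 ]
tray [ 0.6946 -0.4155  0.017 ]
tray [ 0.5612 -0.4449  0.017 ]
tray [ 0.5012 -0.2157  0.017 ]
tray c [ 0.5993 -0.3158  0.01  ]
blank [0.4829 0.219  0.098 ] base [287.5799 421.5334]
or_ [ 0.7108 -0.1043  0.098 ]
pink [ 0.5789 -0.096   0.098 ]
```

Emit:
send_rows(
  moves=[
    {"ty": -40},
    {"ty": -40},
    {"tx": -15,"tz": 15},
    {"tx": -35,"tz": 35},
    {"tx": -35,"tz": 35},
    {"tx": -35,"tz": 35},
    {"tx": -35,"tz": 35},
    {"tx": -35,"tz": 35},
    {"tx": -35,"tz": 35},
    {"tx": -35,"tz": 35},
    {"tx": -35,"tz": 35},
    {"tx": -35,"tz": 35},
    {"tx": -35,"tz": 35},
    {"tx": -35,"tz": 35},
    {"tx": -35,"tz": 35},
    {"tx": -35,"tz": 35},
    {"tx": -35,"tz": 35},
    {"tx": -35,"tz": 35},
    {"tx": -35,"tz": 35},
    {"tx": -35,"tz": 35},
  ],
  hand=55,
)

```text
schema error: expected keys tx, ty, tz, spin
```

Emit:
send_rows(
  moves=[
    {"tx": -35,"tz": 35},
    {"tx": -35,"tz": 35},
    {"tx": -20,"tz": 20},
    {"spin": -8.3},
    {"spin": -8.3},
    {"spin": -8.3},
    {"spin": -8.3},
    {"spin": -8.3},
    {"spin": -8.3},
    {"spin": -8.3},
    {"spin": -8.3},
    {"spin": -8.3},
    {"spin": -8.3},
    {"spin": -8.3},
    {"spin": -8.3},
    {"spin": -8.3},
    {"spin": -8.3},
    {"spin": -8.3},
    {"ty": 20},
    {"ty": 20},
  ],
)

```text
schema error: expected keys tx, ty, tz, spin
```

Run:
```python
from h import *
s=sensors.observe();info(s);a=snapshot("wrist");cv2.imwrite("pics/w1.png",a);P=wristP(s)
c=np.array([.6543,.2602]);
for z in(.098,):print(proj("wrist",[*c,z],P))
print(finder.search_frame("wrist","casting_center")[:3])
```

```text
t 0.5 p [ 0.1944 -0.6202  0.2313] w 0.08527131370249111 F [ 0.2403 -0.7404 -0.2687]
toolx [ 0.2991 -0.9542 -0.0001] y [-0.      0.0001 -1.    ] z [ 0.9542  0.2991 -0.    ] q [ 1.1678  0.3332  0.0399  1.4654 -0.0134  1.3433 -0.0585]
[-4001.9995 -3904.3184]
[]
```

View pics/w1.png

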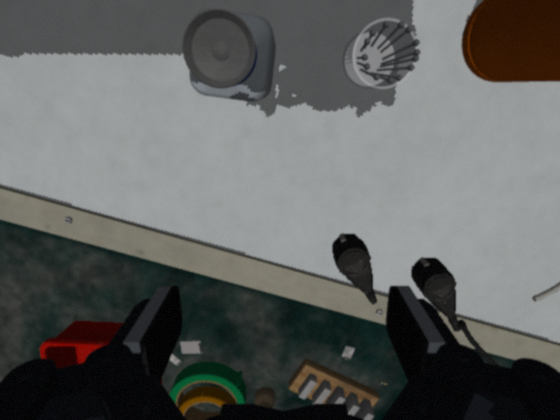

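The moves were refused because every row needs all four keys. This picture only shows the start area.

Emit:
send_rows(
  moves=[
    {"tx": 0,"ty": -40,"tz": 0,"spin": 0},
    {"tx": 0,"ty": -40,"tz": 0,"spin": 0},
    {"tx": -15,"ty": 0,"tz": 15,"spin": 0},
    {"tx": -35,"ty": 0,"tz": 35,"spin": 0},
    {"tx": -35,"ty": 0,"tz": 35,"spin": 0},
    {"tx": -35,"ty": 0,"tz": 35,"spin": 0},
    {"tx": -35,"ty": 0,"tz": 35,"spin": 0},
    {"tx": -35,"ty": 0,"tz": 35,"spin": 0},
    {"tx": -35,"ty": 0,"tz": 35,"spin": 0},
    {"tx": -35,"ty": 0,"tz": 35,"spin": 0},
    {"tx": -35,"ty": 0,"tz": 35,"spin": 0},
    {"tx": -35,"ty": 0,"tz": 35,"spin": 0},
    {"tx": -35,"ty": 0,"tz": 35,"spin": 0},
    {"tx": -35,"ty": 0,"tz": 35,"spin": 0},
    {"tx": -35,"ty": 0,"tz": 35,"spin": 0},
    {"tx": -35,"ty": 0,"tz": 35,"spin": 0},
    {"tx": -35,"ty": 0,"tz": 35,"spin": 0},
    {"tx": -35,"ty": 0,"tz": 35,"spin": 0},
    {"tx": -35,"ty": 0,"tz": 35,"spin": 0},
    {"tx": -35,"ty": 0,"tz": 35,"spin": 0},
  ],
  hand=55,
)

```text
t: 2.6
tool_pos: [0.5949, 0.1458, 0.3116]
tcp_rot: [-0.57, 0.419, -0.419, 0.57]
ft_force: [0.9, -0.8, 0.0]
gripper_width: 0.0548
```

Emit:
send_rows(
  moves=[
    {"tx": -35,"ty": 0,"tz": 35,"spin": 0},
    {"tx": -35,"ty": 0,"tz": 35,"spin": 0},
    {"tx": -20,"ty": 0,"tz": 20,"spin": 0},
    {"tx": 0,"ty": 0,"tz": 0,"spin": -8.3},
    {"tx": 0,"ty": 0,"tz": 0,"spin": -8.3},
    {"tx": 0,"ty": 0,"tz": 0,"spin": -8.3},
    {"tx": 0,"ty": 0,"tz": 0,"spin": -8.3},
    {"tx": 0,"ty": 0,"tz": 0,"spin": -8.3},
    {"tx": 0,"ty": 0,"tz": 0,"spin": -8.3},
    {"tx": 0,"ty": 0,"tz": 0,"spin": -8.3},
    {"tx": 0,"ty": 0,"tz": 0,"spin": -8.3},
    {"tx": 0,"ty": 0,"tz": 0,"spin": -8.3},
    {"tx": 0,"ty": 0,"tz": 0,"spin": -8.3},
    {"tx": 0,"ty": 0,"tz": 0,"spin": -8.3},
    {"tx": 0,"ty": 0,"tz": 0,"spin": -8.3},
    {"tx": 0,"ty": 0,"tz": 0,"spin": -8.3},
    {"tx": 0,"ty": 0,"tz": 0,"spin": -8.3},
    {"tx": 0,"ty": 0,"tz": 0,"spin": -8.3},
    {"tx": 0,"ty": 20,"tz": 0,"spin": 0},
    {"tx": 0,"ty": 20,"tz": 0,"spin": 0},
  ],
)

```text
t: 4.6
tool_pos: [0.6533, 0.2572, 0.2713]
tcp_rot: [-0.636, -0.31, 0.309, 0.636]
ft_force: [0.6, -0.3, -0.2]
gripper_width: 0.0548
```

Run:
```python
from h import *
s=sensors.observe();info(s);a=snapshot("wrist");cv2.imwrite("pics/w2.png",a);P=wristP(s)
c=np.array([.6543,.2602]);
for z in(.098,):print(proj("wrist",[*c,z],P))
print(finder.search_frame("wrist","casting_center")[:3])
```

```text
t 4.6 p [0.6533 0.2572 0.2713] w 0.05483609862577805 F [ 0.6233 -0.3472 -0.1706]
toolx [0.6171 0.7869 0.0011] y [ 0.0009  0.0007 -1.    ] z [-0.7869  0.6171 -0.0003] q [ 0.2055  0.6441 -1.0868  1.2142  0.5607  1.5869  0.1329]
[286.43   187.5994]
[{'rect': [38.3, 328.9, 74.1, 54.9], 'conf': 0.86}, {'rect': [309.4, 0.1, 92.0, 94.8], 'conf': 0.75}, {'rect': [289.9, 261.0, 59.7, 86.2], 'conf': 0.73}]
```

View pics/w2.png

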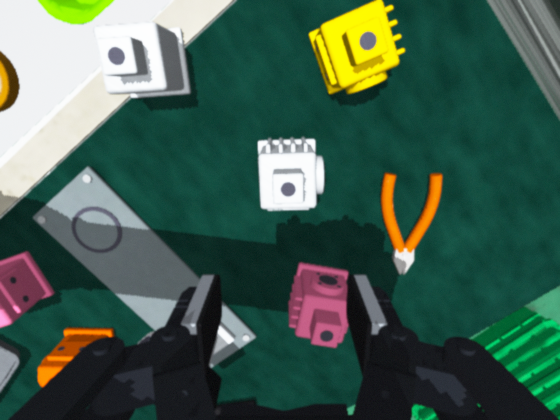

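The wrist view shows the white casting with its dot at (288,190), ribs up and port to the right, parallel to the tool to within a few degrees. The blank is at (140,60) and the ring at (97,229).

Run:
```python
from h import *
s=sensors.observe();P=wristP(s);M=R.from_quat(s["tcp_rot"]).as_matrix()
b=plane("wrist",(288,189.5),.098,P);print("boss",b,"tool delta mm",1000*(M.T@(b-s["tool_pos"])))
print("ring",plane("wrist",(97.5,229.5),.006,P))
a=cv2.imread("pics/w2.png");g=cv2.cvtColor(a,cv2.COLOR_BGR2HSV)
m=((g[...,2]>150)&(g[...,1]<40)).astype(np.uint8)[130:225,245:335]
pts=cv2.findNonZero(m);print(cv2.minAreaRect(pts),cv2.boundingRect(pts))
L=cv2.createLineSegmentDetector().detect(cv2.cvtColor(a,cv2.COLOR_BGR2GRAY)[125:225,245:335])[0][:,0]
for l in L:
  n=np.hypot(l[2]-l[0],l[3]-l[1])
  if n>16: print(l+[245,125]*2,n.round(1),np.degrees(np.arctan2(l[3]-l[1],l[2]-l[0])).round(1))
```

```text
boss [0.6544 0.2589 0.098 ] tool delta mm [  4.1711 170.4864   0.1155]
ring [0.5723 0.0334 0.006 ]
((45.98585510253906, 44.174530029296875), (71.23705291748047, 65.02552795410156), 87.51044464111328) (13, 8, 66, 73)
[256.8281 140.5676 259.9883 206.8458] 66.4 87.3
[316.2325 204.6123 313.8401 185.5353] 19.2 -97.1
[280.8052 138.1521 258.2416 139.7608] 22.6 175.9
[323.7075 191.8908 322.8774 156.8513] 35.0 -91.4
[313.1247 137.8892 289.3751 137.8818] 23.7 -180.0
[271.846  209.7999 306.8741 209.3108] 35.0 -0.8
[274.381  168.3374 299.4314 167.6336] 25.1 -1.6
[301.8537 172.5798 273.0988 173.7038] 28.8 177.8
[309.4176 152.4263 286.8416 152.9598] 22.6 178.6
[301.7898 200.6252 301.7284 175.6223] 25.0 -90.1
[316.7178 159.3691 316.0576 176.8913] 17.5 92.2
[313.8277 184.3824 313.5894 166.8687] 17.5 -90.8
```

Emit:
send_rows(
  moves=[
    {"tx": 4,"ty": 0,"tz": 0,"spin": -1.5},
    {"tx": 0,"ty": 25,"tz": 0,"spin": 0},
    {"tx": 0,"ty": 30,"tz": 0,"spin": 0},
    {"tx": 0,"ty": 30,"tz": 0,"spin": 0},
    {"tx": 0,"ty": 30,"tz": 0,"spin": 0},
    {"tx": 0,"ty": 25,"tz": 0,"spin": 0},
    {"tx": 0,"ty": 20,"tz": 0,"spin": 0},
    {"tx": 0,"ty": 15,"tz": 0,"spin": 0},
    {"tx": 0,"ty": 10,"tz": 0,"spin": 0},
    {"tx": 0,"ty": 10,"tz": 0,"spin": 0},
    {"tx": 0,"ty": 0,"tz": 0,"spin": 0},
    {"tx": 0,"ty": 0,"tz": 0,"spin": 0},
  ],
)

```text
t: 5.9
tool_pos: [0.6557, 0.2605, 0.0769]
tcp_rot: [-0.632, -0.318, 0.318, 0.632]
ft_force: [-0.7, -0.6, 0.8]
gripper_width: 0.055
```

Emit:
send_rows(
  moves=[
    {"tx": 0,"ty": 0,"tz": 0,"spin": 0},
    {"tx": 0,"ty": 0,"tz": 0,"spin": 0},
    {"tx": 0,"ty": 0,"tz": 0,"spin": 0},
    {"tx": 0,"ty": 0,"tz": 0,"spin": 0},
    {"tx": 0,"ty": 0,"tz": 0,"spin": 0},
    {"tx": 0,"ty": 0,"tz": 0,"spin": 0},
    {"tx": 0,"ty": 0,"tz": 0,"spin": 0},
    {"tx": 0,"ty": 0,"tz": 0,"spin": 0},
  ],
  hand=15,
  force=60,
)

```text
t: 6.7
tool_pos: [0.6558, 0.2604, 0.0774]
tcp_rot: [0.632, 0.318, -0.317, -0.632]
ft_force: [-0.9, -1.3, 5.9]
gripper_width: 0.0268
```

Run:
```python
from h import *
s=sensors.observe();info(s)
```

```text
t 6.7 p [0.6558 0.2604 0.0774] w 0.026833330585015826 F [-0.9061 -1.272   5.8612]
toolx [0.5963 0.8027 0.0008] y [ 0.0011  0.0002 -1.    ] z [-0.8027  0.5963 -0.0007] q [ 0.2065  0.7836 -1.0127  1.4392  0.6735  1.2886  0.0721]
```

Emit:
send_rows(
  moves=[
    {"tx": 0,"ty": -10,"tz": 0,"spin": 0},
    {"tx": 0,"ty": -20,"tz": 0,"spin": 0},
    {"tx": 0,"ty": -30,"tz": 0,"spin": 0},
    {"tx": 0,"ty": -30,"tz": 0,"spin": 0},
    {"tx": 0,"ty": -30,"tz": 0,"spin": 0},
    {"tx": 0,"ty": -25,"tz": 0,"spin": 0},
    {"tx": 0,"ty": -18,"tz": 0,"spin": 0},
    {"tx": -12,"ty": 0,"tz": -4,"spin": 0},
    {"tx": -25,"ty": 0,"tz": -7,"spin": 0},
    {"tx": -30,"ty": 0,"tz": -9,"spin": 0},
    {"tx": -30,"ty": 0,"tz": -9,"spin": 0},
    {"tx": -30,"ty": 0,"tz": -9,"spin": 0},
    {"tx": -30,"ty": 0,"tz": -9,"spin": 0},
    {"tx": -30,"ty": 0,"tz": -9,"spin": 0},
    {"tx": -25,"ty": 0,"tz": -7,"spin": 0},
    {"tx": -20,"ty": 0,"tz": -5,"spin": 0},
    {"tx": 0,"ty": 0,"tz": 0,"spin": 0},
  ],
)

```text
t: 8.4
tool_pos: [0.5712, 0.0299, 0.2395]
tcp_rot: [0.633, 0.316, -0.317, -0.632]
ft_force: [0.2, -0.1, -3.8]
gripper_width: 0.0267
```

Emit:
send_rows(
  moves=[
    {"tx": 0,"ty": 0,"tz": 0,"spin": 4},
    {"tx": 0,"ty": 0,"tz": 0,"spin": 7.5},
    {"tx": 0,"ty": 0,"tz": 0,"spin": 7.5},
    {"tx": 0,"ty": 0,"tz": 0,"spin": 7.5},
    {"tx": 0,"ty": 0,"tz": 0,"spin": 7.5},
    {"tx": 0,"ty": 0,"tz": 0,"spin": 7.5},
    {"tx": 0,"ty": 0,"tz": 0,"spin": 7.5},
    {"tx": 0,"ty": 0,"tz": 0,"spin": 7.5},
    {"tx": 0,"ty": 0,"tz": 0,"spin": 7.5},
    {"tx": 0,"ty": 0,"tz": 0,"spin": 7.5},
    {"tx": 0,"ty": 0,"tz": 0,"spin": 7.5},
    {"tx": 0,"ty": 0,"tz": 0,"spin": 7.5},
    {"tx": 0,"ty": 0,"tz": 0,"spin": 7.5},
    {"tx": 0,"ty": 0,"tz": 0,"spin": 7.5},
    {"tx": 0,"ty": 0,"tz": 0,"spin": 7.5},
    {"tx": 0,"ty": 0,"tz": 0,"spin": 7.5},
    {"tx": 0,"ty": 0,"tz": 0,"spin": 7.5},
    {"tx": 0,"ty": 0,"tz": 0,"spin": 7.5},
    {"tx": 0,"ty": 0,"tz": 0,"spin": 7.5},
    {"tx": 0,"ty": 0,"tz": 0,"spin": 4},
  ],
)

```text
t: 10.4
tool_pos: [0.5716, 0.035, 0.2397]
tcp_rot: [-0.501, 0.499, -0.499, 0.501]
ft_force: [0.6, 0.2, -4.3]
gripper_width: 0.0264
```

Run:
```python
from h import *
s=sensors.observe();info(s);M=R.from_quat(s["tcp_rot"]).as_matrix()
print("phi",np.degrees(np.arctan2(M[1,0],M[0,0])),"to ring",1000*M.T@(np.array([.572,.034,.1284])-s["tool_pos"]))
P=wristP(s);a=snapshot("wrist");cv2.imwrite("pics/w3.png",a)
```

```text
t 10.4 p [0.5716 0.035  0.2397] w 0.02642136434163104 F [ 0.5504  0.2357 -4.267 ]
toolx [ 0.004  -1.     -0.0003] y [ 0.      0.0003 -1.    ] z [1.    0.004 0.   ] q [ 0.5213  0.2562 -0.7784  1.6139  0.1832  1.3469 -1.8484]
phi -89.76932915660664 to ring [  1.0255 111.3211   0.3519]
```

View pics/w3.png

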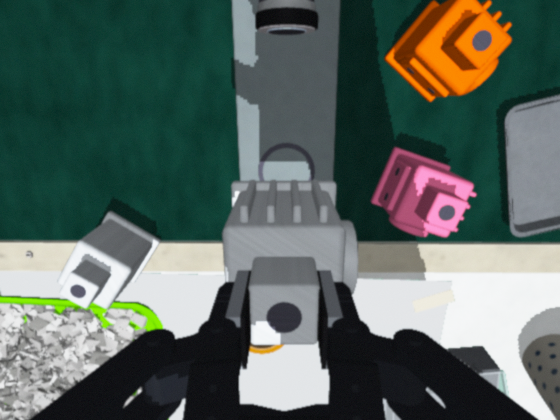

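The casting is held with its ribs towards the camera. Lens front is at about (287,25) and the ring at (287,168). Next I'll refine the axis from this view.

Run:
```python
from h import *
s=sensors.observe();P=wristP(s)
a=cv2.imread("pics/w3.png");g=cv2.cvtColor(a,cv2.COLOR_BGR2GRAY)
L=cv2.createLineSegmentDetector().detect(g)[0][:,0]
for l in L:
  n=np.hypot(l[2]-l[0],l[3]-l[1]);
  if n>35 and 225<min(l[0],l[2]) and max(l[0],l[2])<345 and max(l[1],l[3])<185:
    p,q=plane("wrist",l[:2],.006,P),plane("wrist",l[2:],.006,P);d=p-q if p[0]>q[0] else q-p
    print(l,p[:2],q[:2],np.degrees(np.arctan2(d[1],d[0])).round(2))
print("ring l/r",plane("wrist",(259,168),.006,P),plane("wrist",(314.5,168),.006,P))
print("lens barrel l/r",plane("wrist",(257,20),.1,P),plane("wrist",(318,20),.1,P), "glass front",plane("wrist",(287,34),.1,P))
```

```text
[266.8696  29.4743 305.6187  29.2921] [0.7083 0.0516] [0.7085 0.0154] -89.67
[233.9219  60.5872 239.6125 180.673 ] [0.6814 0.0836] [0.5634 0.0826] 0.47
[231.3489   0.5399 233.8316  58.0945] [0.732  0.0838] [0.6836 0.0836] 0.2
[263.1181   7.579  305.6429   7.0416] [0.7264 0.0548] [0.7269 0.0158] -89.27
[304.3746 160.9703 261.8747 160.9269] [0.5846 0.0141] [0.5846 0.0585] -89.96
[258.3437 180.6202 258.6933 105.6218] [0.5635 0.0627] [0.6401 0.0607] -1.47
[265.6249 179.513  305.6257 179.5379] [0.5647 0.0549] [0.5647 0.0123] -89.93
[332.4969 178.1995 339.5653   0.5331] [ 0.5662 -0.0162] [ 0.7322 -0.0151] 0.39
ring l/r [0.5771 0.0617 0.006 ] [0.5772 0.0033 0.006 ]
lens barrel l/r [0.701  0.0544 0.1   ] [0.7011 0.012  0.1   ] glass front [0.6923 0.0335 0.1   ]
```

Emit:
send_rows(
  moves=[
    {"tx": 1.5,"ty": 10,"tz": 1,"spin": 0},
    {"tx": 0,"ty": 20,"tz": 0,"spin": 0},
    {"tx": 0,"ty": 25,"tz": 0,"spin": 0},
    {"tx": 0,"ty": 25,"tz": 0,"spin": 0},
    {"tx": 0,"ty": 15,"tz": 0,"spin": 0},
    {"tx": 0,"ty": 10,"tz": 0,"spin": 0},
    {"tx": 0,"ty": 6,"tz": 0,"spin": 0},
    {"tx": 0,"ty": 0,"tz": 0,"spin": 0},
    {"tx": 0,"ty": 0,"tz": 0,"spin": 0},
    {"tx": 0,"ty": 0,"tz": 0,"spin": 0},
  ],
)

```text
t: 11.45
tool_pos: [0.5734, 0.0321, 0.1293]
tcp_rot: [-0.501, 0.498, -0.499, 0.502]
ft_force: [-0.2, -0.0, -3.7]
gripper_width: 0.0268
```

Run:
```python
from h import *
s=sensors.observe();info(s);M=R.from_quat(s["tcp_rot"]).as_matrix()
print("phi",np.degrees(np.arctan2(M[1,0],M[0,0])),"to ring",1000*M.T@(np.array([.5725,.0335,.1284])-s["tool_pos"]))
a=snapshot("scene");b=snapshot("top")
A=cv2.resize(a[130:290,180:340],(480,480),interpolation=cv2.INTER_CUBIC);B=cv2.resize(b[150:256,230:336],(320,320),interpolation=cv2.INTER_CUBIC)
W=np.zeros((480,800,3),np.uint8);W[:,:480]=A;W[:320,480:]=B;cv2.imwrite("pics/hold1.png",W)
```

```text
t 11.45 p [0.5734 0.0321 0.1293] w 0.02678871063203215 F [-0.2281 -0.0354 -3.7345]
toolx [ 0.0072 -1.      0.    ] y [ 0.0015 -0.     -1.    ] z [1.     0.0072 0.0015] q [ 0.4949  0.3499 -0.7533  1.7485  0.2609  1.1445 -1.9004]
phi -89.5858369306383 to ring [-1.3964  0.8884 -0.8678]
```

View pics/hold1.png

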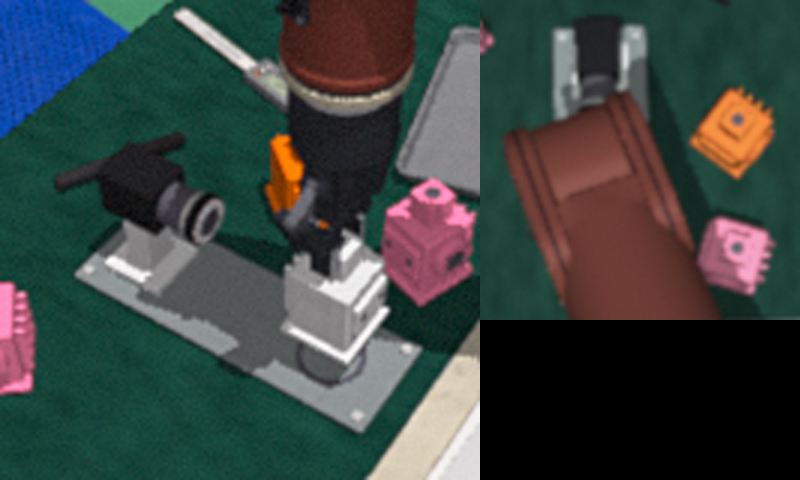

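Emit:
send_rows(
  moves=[
    {"tx": -1.4,"ty": 0.9,"tz": -0.9,"spin": 0},
    {"tx": 0,"ty": 0,"tz": 0,"spin": 0},
    {"tx": 0,"ty": 0,"tz": 0,"spin": 0},
    {"tx": 0,"ty": 0,"tz": 0,"spin": 0},
    {"tx": 0,"ty": 0,"tz": 0,"spin": 0},
    {"tx": 0,"ty": 0,"tz": 0,"spin": 0},
    {"tx": 0,"ty": 0,"tz": 0,"spin": 0},
    {"tx": 0,"ty": 0,"tz": 0,"spin": 0},
    {"tx": 0,"ty": 0,"tz": 0,"spin": 0},
    {"tx": 0,"ty": 0,"tz": 0,"spin": 0},
    {"tx": 0,"ty": 0,"tz": 0,"spin": 0},
    {"tx": 0,"ty": 0,"tz": 0,"spin": 0},
    {"tx": 0,"ty": 0,"tz": 0,"spin": 0},
    {"tx": 0,"ty": 0,"tz": 0,"spin": 0},
    {"tx": 0,"ty": 0,"tz": 0,"spin": 0},
    {"tx": 0,"ty": 0,"tz": 0,"spin": 0},
    {"tx": 0,"ty": 0,"tz": 0,"spin": 0},
  ],
)

```text
t: 13.25
tool_pos: [0.5719, 0.0333, 0.1274]
tcp_rot: [-0.502, 0.498, -0.498, 0.502]
ft_force: [-0.9, 1.4, -4.5]
gripper_width: 0.0263
```

Emit:
send_rows(
  moves=[
    {"tx": 0,"ty": 0,"tz": 0,"spin": -4},
    {"tx": 0,"ty": 0,"tz": 0,"spin": -7},
    {"tx": 0,"ty": 0,"tz": 0,"spin": -7},
    {"tx": 0,"ty": 0,"tz": 0,"spin": -7},
    {"tx": 0,"ty": 0,"tz": 0,"spin": -7},
    {"tx": 0,"ty": 0,"tz": 0,"spin": -7},
    {"tx": 0,"ty": 0,"tz": 0,"spin": -7},
    {"tx": 0,"ty": 0,"tz": 0,"spin": -7},
    {"tx": 0,"ty": 0,"tz": 0,"spin": -7},
    {"tx": 0,"ty": 0,"tz": 0,"spin": -7},
    {"tx": 0,"ty": 0,"tz": 0,"spin": -7},
    {"tx": 0,"ty": 0,"tz": 0,"spin": -7},
    {"tx": 0,"ty": 0,"tz": 0,"spin": -6},
    {"tx": 0,"ty": 0,"tz": 0,"spin": -3},
    {"tx": 0,"ty": 0,"tz": 0,"spin": 0},
    {"tx": 0,"ty": 0,"tz": 0,"spin": 0},
    {"tx": 0,"ty": 0,"tz": 0,"spin": 0},
  ],
)

```text
t: 14.95
tool_pos: [0.5719, 0.0333, 0.1275]
tcp_rot: [0.707, 0.002, -0.002, -0.707]
ft_force: [0.5, 0.7, -3.8]
gripper_width: 0.0272
```

Run:
```python
from h import *
s=sensors.observe();info(s);M=R.from_quat(s["tcp_rot"]).as_matrix()
print("phi",np.degrees(np.arctan2(M[1,0],M[0,0])),"to ring",1000*M.T@(np.array([.5725,.0335,.1284])-s["tool_pos"]))
```

```text
t 14.95 p [0.5719 0.0333 0.1275] w 0.027161629201310534 F [ 0.4632  0.6752 -3.7889]
toolx [1.     0.0056 0.0001] y [ 0.0001 -0.0001 -1.    ] z [-0.0056  1.     -0.0001] q [ 0.7051  0.4536 -1.0473  1.7437  0.4211  1.1913 -0.4538]
phi 0.3185792516900797 to ring [ 0.6264 -0.9277  0.1915]
```

Emit:
send_rows(
  moves=[
    {"tx": 0.5,"ty": -0.8,"tz": 0,"spin": 0},
    {"tx": 0,"ty": 0,"tz": 0,"spin": 0},
    {"tx": 0,"ty": 0,"tz": 0,"spin": 0},
    {"tx": 0,"ty": 0,"tz": 0,"spin": 0},
    {"tx": 0,"ty": 0,"tz": 0,"spin": 0},
    {"tx": 0,"ty": 0,"tz": 0,"spin": 0},
    {"tx": 0,"ty": 0,"tz": 0,"spin": 0},
    {"tx": 0,"ty": 0,"tz": 0,"spin": 0},
    {"tx": 0,"ty": 0,"tz": 0,"spin": 0},
    {"tx": 0,"ty": 0,"tz": 0,"spin": 0},
    {"tx": 0,"ty": 0,"tz": 0,"spin": 0},
    {"tx": 0,"ty": 0,"tz": 0,"spin": 0},
    {"tx": 0,"ty": 0,"tz": 0,"spin": 0},
    {"tx": 0,"ty": 0,"tz": 0,"spin": 0},
    {"tx": 0,"ty": 0,"tz": 0,"spin": 0},
    {"tx": 0,"ty": 0,"tz": 0,"spin": 0},
  ],
)

```text
t: 16.55
tool_pos: [0.5724, 0.0334, 0.1282]
tcp_rot: [-0.707, -0.003, 0.002, 0.707]
ft_force: [0.2, -0.8, -3.5]
gripper_width: 0.0272
```

Run:
```python
from h import *
a=snapshot("scene");cv2.imwrite("pics/hold2_full.png",a);w=snapshot("wrist")
W=np.hstack([cv2.resize(a[130:290,180:340],(400,400),interpolation=cv2.INTER_CUBIC),cv2.resize(w[:,80:500],(400,400))]);cv2.imwrite("pics/hold2.png",W)
```

```text
(no output)
```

View pics/hold2.png

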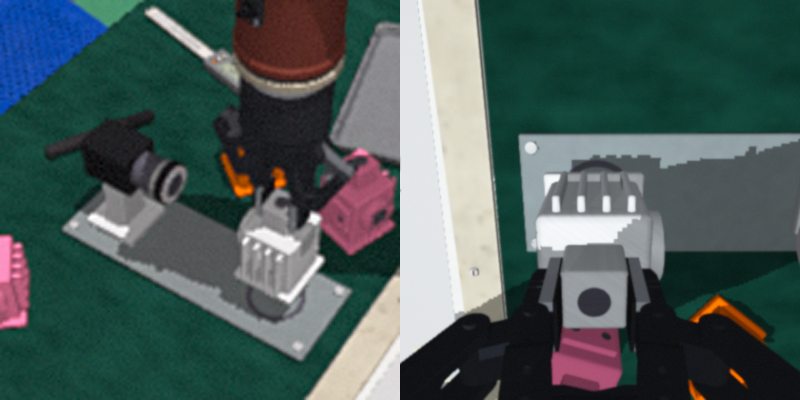

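Emit:
send_rows(
  moves=[
    {"tx": 0,"ty": 0,"tz": 0,"spin": -4},
    {"tx": 0,"ty": 0,"tz": 0,"spin": -7},
    {"tx": 0,"ty": 0,"tz": 0,"spin": -7},
    {"tx": 0,"ty": 0,"tz": 0,"spin": -7},
    {"tx": 0,"ty": 0,"tz": 0,"spin": -7},
    {"tx": 0,"ty": 0,"tz": 0,"spin": -7},
    {"tx": 0,"ty": 0,"tz": 0,"spin": -7},
    {"tx": 0,"ty": 0,"tz": 0,"spin": -7},
    {"tx": 0,"ty": 0,"tz": 0,"spin": -7},
    {"tx": 0,"ty": 0,"tz": 0,"spin": -7},
    {"tx": 0,"ty": 0,"tz": 0,"spin": -7},
    {"tx": 0,"ty": 0,"tz": 0,"spin": -7},
    {"tx": 0,"ty": 0,"tz": 0,"spin": -6},
    {"tx": 0,"ty": 0,"tz": 0,"spin": -3},
    {"tx": 0,"ty": 0,"tz": 0,"spin": 0},
    {"tx": 0,"ty": 0,"tz": 0,"spin": 0},
  ],
)

```text
t: 18.25
tool_pos: [0.5724, 0.0333, 0.1282]
tcp_rot: [-0.499, -0.501, 0.501, 0.499]
ft_force: [-0.4, -0.0, -4.6]
gripper_width: 0.0269
```

Run:
```python
from h import *
s=sensors.observe();info(s);M=R.from_quat(s["tcp_rot"]).as_matrix()
print("phi",np.degrees(np.arctan2(M[1,0],M[0,0])),"to ring",1000*M.T@(np.array([.5725,.0335,.1284])-s["tool_pos"]))
```

```text
t 18.25 p [0.5724 0.0333 0.1282] w 0.026898777681904733 F [-0.371  -0.0265 -4.571 ]
toolx [-0.0051  1.     -0.    ] y [-0. -0. -1.] z [-1.     -0.0051  0.    ] q [ 0.8303  0.5844 -1.2684  1.7373  0.585   1.2659  0.997 ]
phi 90.29360533080671 to ring [ 0.2275 -0.194  -0.1235]
```

Port towards the lens confirmed in the picture. Now the pad hold, then lift and turn back.

Emit:
send_rows(
  moves=[
    {"tx": 0,"ty": 0,"tz": 0,"spin": 0},
    {"tx": 0,"ty": 0,"tz": 0,"spin": 0},
    {"tx": 0,"ty": 0,"tz": 0,"spin": 0},
    {"tx": 0,"ty": 0,"tz": 0,"spin": 0},
    {"tx": 0,"ty": 0,"tz": 0,"spin": 0},
    {"tx": 0,"ty": 0,"tz": 0,"spin": 0},
    {"tx": 0,"ty": 0,"tz": 0,"spin": 0},
    {"tx": 0,"ty": 0,"tz": 0,"spin": 0},
    {"tx": 0,"ty": 0,"tz": 0,"spin": 0},
    {"tx": 0,"ty": 0,"tz": 0,"spin": 0},
    {"tx": 0,"ty": 0,"tz": 0,"spin": 0},
    {"tx": 0,"ty": 0,"tz": 0,"spin": 0},
    {"tx": 0,"ty": 0,"tz": 0,"spin": 0},
    {"tx": 0,"ty": 0,"tz": 0,"spin": 0},
  ],
)

```text
t: 19.65
tool_pos: [0.5723, 0.0334, 0.1282]
tcp_rot: [0.498, 0.502, -0.502, -0.498]
ft_force: [-0.5, 0.4, -3.7]
gripper_width: 0.0269
```

Emit:
send_rows(
  moves=[
    {"tx": 0,"ty": -10,"tz": 0,"spin": 0},
    {"tx": 0,"ty": -20,"tz": 0,"spin": 0},
    {"tx": 0,"ty": -25,"tz": 0,"spin": 0},
    {"tx": 0,"ty": -25,"tz": 0,"spin": 0},
    {"tx": 0,"ty": -25,"tz": 0,"spin": 0},
    {"tx": 0,"ty": -10,"tz": 0,"spin": 0},
    {"tx": 0,"ty": 0,"tz": 0,"spin": 3},
    {"tx": 0,"ty": 0,"tz": 0,"spin": 7},
    {"tx": 0,"ty": 0,"tz": 0,"spin": 7},
    {"tx": 0,"ty": 0,"tz": 0,"spin": 7},
    {"tx": 0,"ty": 0,"tz": 0,"spin": 7},
    {"tx": 0,"ty": 0,"tz": 0,"spin": 7},
    {"tx": 0,"ty": 0,"tz": 0,"spin": 7},
    {"tx": 0,"ty": 0,"tz": 0,"spin": 7},
    {"tx": 0,"ty": 0,"tz": 0,"spin": 7},
    {"tx": 0,"ty": 0,"tz": 0,"spin": 7},
    {"tx": 0,"ty": 0,"tz": 0,"spin": 7},
    {"tx": 0,"ty": 0,"tz": 0,"spin": 3},
    {"tx": 0,"ty": 0,"tz": 0,"spin": 0},
    {"tx": 0,"ty": 0,"tz": 0,"spin": 0},
  ],
)

```text
t: 21.65
tool_pos: [0.5722, 0.0335, 0.243]
tcp_rot: [-0.701, -0.089, 0.09, 0.701]
ft_force: [-0.1, 0.7, -3.5]
gripper_width: 0.0268
```

Run:
```python
from h import *
s=sensors.observe();info(s);M=R.from_quat(s["tcp_rot"]).as_matrix()
print("phi",np.degrees(np.arctan2(M[1,0],M[0,0])),"to tray",1000*M.T@(np.array([.599,-.315,.24])-s["tool_pos"]))
```

```text
t 21.65 p [0.5722 0.0335 0.243 ] w 0.02679252652584203 F [-0.0772  0.6889 -3.4573]
toolx [ 0.968   0.2509 -0.0004] y [-0.0004 -0.     -1.    ] z [-0.2509  0.968   0.0001] q [ 0.6906  0.3163 -1.0048  1.6009  0.2709  1.3745 -0.0915]
phi 14.529220974650393 to tray [ -61.4411    2.9985 -344.0757]
```

Emit:
send_rows(
  moves=[
    {"tx": -3,"ty": 0,"tz": -15,"spin": 0},
    {"tx": -5,"ty": 0,"tz": -28,"spin": 0},
    {"tx": -6,"ty": 0,"tz": -35,"spin": 0},
    {"tx": -7,"ty": 0,"tz": -38,"spin": 0},
    {"tx": -7,"ty": 0,"tz": -38,"spin": 0},
    {"tx": -7,"ty": 0,"tz": -38,"spin": 0},
    {"tx": -7,"ty": 0,"tz": -38,"spin": 0},
    {"tx": -7,"ty": 0,"tz": -38,"spin": 0},
    {"tx": -6,"ty": 0,"tz": -35,"spin": 0},
    {"tx": -4,"ty": 0,"tz": -26,"spin": 0},
    {"tx": -2,"ty": 0,"tz": -15,"spin": 0},
    {"tx": 0,"ty": 0,"tz": 0,"spin": 0},
    {"tx": 0,"ty": 0,"tz": 0,"spin": 0},
  ],
)

```text
t: 22.95
tool_pos: [0.5989, -0.3143, 0.243]
tcp_rot: [-0.701, -0.089, 0.089, 0.702]
ft_force: [0.1, 0.9, -4.4]
gripper_width: 0.0268
```

Run:
```python
from h import *
s=sensors.observe();info(s);w=snapshot("wrist");t=snapshot("top");cv2.imwrite("pics/w4.png",w)
P=wristP(s)
T=np.array([.599,-.315]);ex=np.array([np.cos(np.radians(13.6)),np.sin(np.radians(13.6))]);ey=np.array([-ex[1],ex[0]])
q=[proj("wrist",[*(T+a*.071*ex+b*.121*ey),.017],P) for a,b in((1,1),(1,-1),(-1,-1),(-1,1))]
cv2.polylines(w,[np.int32(q)],True,(0,0,255),1);cv2.imwrite("pics/w4o.png",w)
```

```text
t 22.95 p [ 0.5989 -0.3143  0.243 ] w 0.02679436714617427 F [ 0.0708  0.9044 -4.4213]
toolx [0.9683 0.2497 0.0002] y [-0.0002  0.0012 -1.    ] z [-0.2497  0.9683  0.0012] q [ 0.9919  0.5113 -0.8446  1.3388  0.376   1.4552  0.4222]
```

View pics/w4o.png

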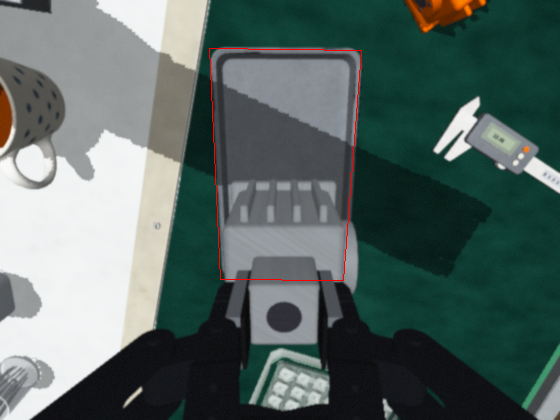

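The tray outline projected from the top view matches the tray in this picture: corners at about (212,48), (360,50) and (347,280). The casting is over its centre, so I'm lowering it.

Emit:
send_rows(
  moves=[
    {"tx": 0,"ty": 15,"tz": 0,"spin": 0},
    {"tx": 0,"ty": 30,"tz": 0,"spin": 0},
    {"tx": 0,"ty": 30,"tz": 0,"spin": 0},
    {"tx": 0,"ty": 30,"tz": 0,"spin": 0},
    {"tx": 0,"ty": 20,"tz": 0,"spin": 0},
    {"tx": 0,"ty": 12,"tz": 0,"spin": 0},
    {"tx": 0,"ty": 8,"tz": 0,"spin": 0},
    {"tx": 0,"ty": 6,"tz": 0,"spin": 0},
    {"tx": 0,"ty": 4,"tz": 0,"spin": 0},
    {"tx": 0,"ty": 3,"tz": 0,"spin": 0},
    {"tx": 0,"ty": 2,"tz": 0,"spin": 0},
    {"tx": 0,"ty": 0,"tz": 0,"spin": 0},
    {"tx": 0,"ty": 0,"tz": 0,"spin": 0},
  ],
)

```text
t: 24.35
tool_pos: [0.599, -0.315, 0.0835]
tcp_rot: [0.702, 0.089, -0.088, -0.701]
ft_force: [0.4, 0.3, -2.9]
gripper_width: 0.0268
```

Emit:
send_rows(
  moves=[
    {"tx": 0,"ty": 1.5,"tz": 0,"spin": 0},
    {"tx": 0,"ty": 1,"tz": 0,"spin": 0},
    {"tx": 0,"ty": 0.7,"tz": 0,"spin": 0},
    {"tx": 0,"ty": 0.5,"tz": 0,"spin": 0},
    {"tx": 0,"ty": 0,"tz": 0,"spin": 0},
    {"tx": 0,"ty": 0,"tz": 0,"spin": 0},
  ],
)

```text
t: 24.95
tool_pos: [0.5988, -0.315, 0.0798]
tcp_rot: [0.702, 0.089, -0.089, -0.702]
ft_force: [-3.0, 0.8, 0.9]
gripper_width: 0.0268
```

Emit:
send_rows(
  moves=[
    {"tx": 0,"ty": 0.4,"tz": 0,"spin": 0},
    {"tx": 0,"ty": 0,"tz": 0,"spin": 0},
    {"tx": 0,"ty": 0,"tz": 0,"spin": 0},
  ],
)

```text
t: 25.25
tool_pos: [0.5989, -0.315, 0.0798]
tcp_rot: [0.702, 0.089, -0.089, -0.701]
ft_force: [-4.1, 1.4, 6.0]
gripper_width: 0.027
```

Emit:
send_rows(
  moves=[
    {"tx": 0,"ty": 0,"tz": 0,"spin": 0},
    {"tx": 0,"ty": 0,"tz": 0,"spin": 0},
    {"tx": 0,"ty": 0,"tz": 0,"spin": 0},
    {"tx": 0,"ty": 0,"tz": 0,"spin": 0},
    {"tx": 0,"ty": 0,"tz": 0,"spin": 0},
    {"tx": 0,"ty": 0,"tz": 0,"spin": 0},
    {"tx": 0,"ty": 0,"tz": 0,"spin": 0},
    {"tx": 0,"ty": 0,"tz": 0,"spin": 0},
    {"tx": 0,"ty": -10,"tz": 0,"spin": 0},
    {"tx": 0,"ty": -20,"tz": 0,"spin": 0},
    {"tx": 0,"ty": -30,"tz": 0,"spin": 0},
    {"tx": 0,"ty": -30,"tz": 0,"spin": 0},
    {"tx": 0,"ty": -30,"tz": 0,"spin": 0},
    {"tx": 0,"ty": -30,"tz": 0,"spin": 0},
    {"tx": 0,"ty": -20,"tz": 0,"spin": 0},
    {"tx": 0,"ty": 0,"tz": 0,"spin": 0},
    {"tx": 0,"ty": 0,"tz": 0,"spin": 0},
  ],
  hand=55,
)

```text
t: 26.95
tool_pos: [0.599, -0.3149, 0.2498]
tcp_rot: [0.702, 0.089, -0.088, -0.701]
ft_force: [-0.2, 0.4, -0.7]
gripper_width: 0.0549
```

Run:
```python
from h import *
s=sensors.observe();info(s);w=snapshot("wrist");a=snapshot("scene")
W=np.hstack([cv2.resize(w[:,80:500],(400,400)),cv2.resize(a[100:360,150:410],(400,400),interpolation=cv2.INTER_CUBIC)]);cv2.imwrite("pics/end.png",W)
```

```text
t 26.95 p [ 0.599  -0.3149  0.2498] w 0.05493409005265808 F [-0.1693  0.3638 -0.7035]
toolx [0.9685 0.2489 0.0007] y [ 0.0008 -0.0005 -1.    ] z [-0.2489  0.9685 -0.0007] q [ 0.9911  0.5076 -0.8452  1.3291  0.3747  1.4657  0.4238]
```

View pics/end.png

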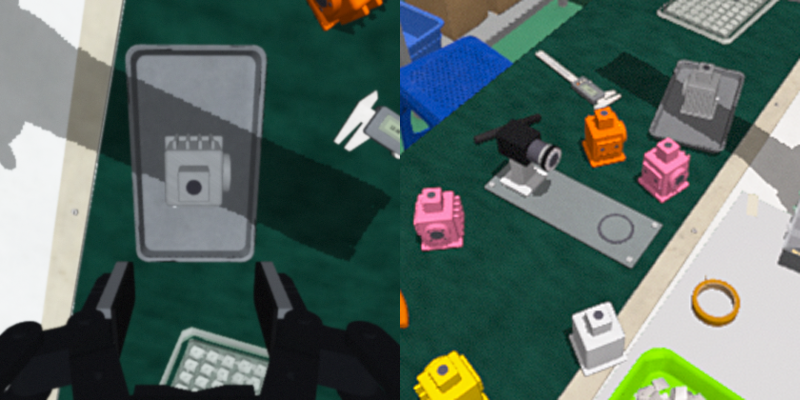

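The casting stands upright inside the tray, with its dot at (193,187) in the left panel. The blank and the look-alikes haven't moved.

```bash
python3 -c "
from station import env
print(env.close_job())"
```

```text
the job is handed in; nothing more can be done
None
```

The valve casting was shown to the lens in the order asked and now stands upright in the middle of the grey tray. I handed the job in at about 27 s of the 56 s allowed.

- **Showing it to the lens:** I lifted it by the boss and held it over the ring: ribs first, then port, then pad, for about 1.4 to 1.7 s each. By the measured tool pose it stayed within about 1 mm of the ring's middle and of lens height. It was square to the lens within about 0.3°. The lens direction and ring position came from my own image measurements, good to about 1–2 mm.
- **Side confirmation:** Pictures confirmed the ribs and the port towards the lens. I took no picture of the pad hold; it rests on the 90° turn from the port and the measured pose.
- **Setting it down:** I lowered it gently, with about 6 N of contact force, then released it and moved the gripper clear above it.
- **Last check:** The final pictures show the casting inside the rim. The blank and the coloured look-alikes had not visibly moved.

My first two move calls were refused for missing row keys, so nothing moved then. None of the checks failed.

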